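Snap the sieve cover onto the inclined head of an air sampler

ROBOT

A 6-joint arm with a two-finger parallel gripper is mounted at the origin on the work surface; the furniture and walls round the work are solid. World frame = base frame: x ahead of the robot, y to its left, z up, the work surface at z = 0. Lengths are in m, angles in rad, forces in N, time in s.
With the tool pointing down it reaches from about 0.35 to 0.775 m from the base axis. Payload 7.3 kg.
Tool frame: the origin (TCP) lies midway between the tips of the shut fingers; the grasp point (between the pads) lies 19 mm behind it (robot.grip_depth is the z of the grasp point in the tool frame, in m); z points along the fingers, y is the line along which they close (so a half turn about z gives the same grasp; the last joint's range is limited). The gripper opens to 92 mm and grips with 3 to 60 N. Pads are 19 mm wide; open, the fingers measure 130 mm over their backs; the gripper's body (75 mm by 190 mm) begins 47 mm behind the grasp point.
Start: joints at [-1.361, 0.342, 1.524, -0, 1.275, -0.146], TCP at [0.183, -0.492, 0.227] pointing down, gripper open.
Joint ranges: [-2.53, 2.53], [-0.77, 2.02], [0.04, 2.7], [-1, 4.14], [0.28, 2.66], [-3.11, 3.11]. Speed limits (rad/s): [2.57, 2.57, 3.14, 3.14, 3.14, 3.14].

INTERFACE

Orientations are given as [roll, pitch, yaw] about the fixed x, y, z axes, in that order (R = Rz(yaw) Ry(pitch) Rx(roll)).
In Python, from cell import robot, viewer gives the robot as it stands.
- The arm moves only by the tool step_arm, never from a script. Its argument "increments" is a list of rows, each an object with "delta_pos": the shift along the tool's x, y, z in cm, a list of three; "dr": the turn, a rotation vector about the tool's x, y, z in degrees, a list of three; "fingers": the closure, from -1 (fully open) to 1 (shut), so that 0 is half open. In form: [{"delta_pos": [tx, ty, tz], "dr": [wx, wy, wz], "fingers": fingers}, ...]. A call has exactly 5 rows; each row is the pose to reach, as a shift and turn from the pose commanded when the call began, along the tool's axes at that moment; what a row does not reach only later rows make up. A row lasts 1/8 s, in which the tool goes at most 62.5 mm and 10.7 degrees, less where a joint would pass 70% of its speed; a pose out of reach is approached as far as the arm can. A call with a gripper value outside its range is refused whole. The fingers move at their own pace and stop on an object; "newtons" is the grip in N (left out, the last holds). Time passes only in rows, so rows that repeat a pose let the fingers close, or fill a call up. It gives the time, the measured TCP pose, the force, the opening and the grip force at its end, in the units of the state.
- robot.observe(): the state, without advancing time (a new reading comes with each control period).
- viewer.read_camera(name): name is "scene" or "top" or "wrist"; returns the picture (400x640x3 uint8, red, green, blue); there is no depth.
- viewer.camera_params(name): a dict with "K" (3x3 intrinsics, pixels), "k1" (the pictures are not rectified: a ray, as slopes to the right and down, at radius r is drawn at 1 + k1 r^2 times it, then the intrinsics apply), "T" (4x4, takes a point from camera to world coordinates). Camera axes: x right, y down, z forward; pixel columns grow to the right and rows downward; lengths in m; the calibration is good to about 2 mm. A picture is of the moment at which its call begins: read the wrist's pose just before it. camera_params takes no time and is no camera call; for the wrist camera it gives the pose at the moment of the call.
- robot.hand_in(): hands the job in; it is judged then, once.
The state is a dict: "time": time; "qpos": joint angles; "qvel": joint speeds; "joint_efforts": joint torques, N m; "tool_pos": TCP position; "tool_rot": TCP orientation; "contact_force": force on the tool from outside, world axes, zero at the start; "torque": the same for the moment, N m; "opening": finger opening in m; "grip_force": force on a finger pad.
Only numpy, scipy, OpenCV 4.12 (cv2) and the standard library are available. Lean on these libraries where they do the work, as an engineer would, in place of code of your own. Each camera call takes 0.05 s, during which the arm holds its last target. There are 200 camera calls.

TASK

The air sampler is loaded with an open agar plate: close its head. Take the perforated cover out of the steel tray by its grip bar, set it squarely on the sampler's leaning round head and press it home along the head's own axis until all three clip arms have snapped under the rim, then let go and leave everything else where it stands.

Things in the scene. Friction and masses are not known exactly. Their poses are not given: they have to be found in the camera images.
- cover: Loose perforated metal disc, 92 mm across, 4 mm thick, about 0.26 kg, right way up in the steel tray, standing on its three clip arms. Origin: centre of the disc's flat underside, which seats on the head; z up out of its top, x along the grip bar. Below it a skirt ring 9 mm deep, 87 mm inside and 92 mm outside diameter, with gaps for the arms at 90, 210, 330 degrees round z from x.
- cover_grip (a point): Middle of the cover's grip bar, 25 mm above the cover's origin on its axis; axes as the cover's. The bar is 56 mm long (x), 12 mm wide (y), 14 mm high, 18 to 32 mm above the disc's underside, on two feet at its ends; take it across the 12 mm. The disc's top is 21 mm below this point.
- clip_1 (a joint): Angle of the cover's sprung clip arm at 90 degrees: 0 relaxed (hanging straight down), about 0.2 while its hook is spread over the rim, near 0 again once snapped in. Steel arm 14 mm wide, 46 to 48 mm from the axis, with a rounded hook 5 mm thick, reaching in to 39 mm from the axis; lowest point 15.7 mm below the cover's origin. Hinge spring 0.4 Nm/rad; hook friction about 0.25.
- clip_2 (a joint): The same for the arm at 210 degrees.
- clip_3 (a joint): The same for the arm at 330 degrees.
- sampler: Fixed air sampler: white console base 165 x 116 mm, 45 mm high, and a white barrel 80 mm thick that leans 30 degrees from vertical towards the base's front (-x) and ends in a round aluminium head with an open agar plate in it. Origin: under the base's centre, on the bench; x horizontal, away from the side it leans to; z up.
- head_seat (a point): Centre of the head's mouth, the flat top of its rim, 138 mm above the bench. z points out of the head along its axis (30 degrees from vertical), y is the sampler's y. Seated, the cover's origin lies here and its z along this z; any rotation about the axis will do. Hooks first touch the rim about 12 mm short of seated; from there push along the axis with some 5 to 15 N until it stops hard.
- head_rim (a point): On the head's axis 10 mm below head_seat, level with the rim's lower edge; axes as head_seat. The round rim is 76 mm across at the top, flares to 84 mm at 7 mm below the top, is straight to 10 mm, then steps in to a neck 72 mm across: the clip hooks spread over it and snap in below.
- tray: Fixed shallow stainless tray 150 x 130 mm, walls 12 mm high, floor 3 mm thick; the cover lies in it. Origin: under its centre, on the bench.
- spare_plate: Bystander: closed agar plate, round, 65 mm across, 15 mm high. Origin: centre of its underside.
- bench_timer: Bystander: white bench timer 29 x 75 x 62 mm standing on its foot. Origin: centre of its underside.
- lab_tweezers: Bystander: steel tweezers 130 mm long lying flat along their y. Origin: centre of the underside.

How it is judged:
At the end, for the whole second after the job is handed in: The cover sits fully home and square on the sampler's head (its underside's centre within 3 mm of the seat, axes within 0.05 rad), all three clip arms have snapped back under the rim (each within 0.06 rad of relaxed), and it is at rest (distance between cover and head_seat below 0.003 m and angle between the z axis of cover and the z axis of head_seat, either way round below 0.05 rad and value of joint each of clip_1, clip_2, clip_3 below 0.06 rad and linear speed of cover below 0.02 m/s); the robot touches nothing.
It fails at once if a bystander (spare plate, timer or tweezers) is knocked more than 30 mm from its place (distance of any of spare_plate, bench_timer, lab_tweezers from where it was at the start of the episode above 0.03 m).
It also fails if it takes over 45 s, if anything falls off the work surface, if the arm or the gripper's body presses on something with over 40 N, if the wrist force passes 120 N, or if a joint passes its speed limit or range.

## Working session

There is one attempt and no reset: what is moved stays moved. The work goes in short steps, Python scripts to look and compute and a tool call to move; the robot and the scene stay as the last step left them, time stands still between calls to the robot, and variables do not carry over. Pictures are saved under pics/ and viewed, at most 10 in all, crops included, and the job is handed in when it is done.

Besides the shell and the picture viewer there is one more tool, called after "Request:" as name([rows], argument=value, ...), one row to a line, values as JSON. step_arm: Moves the arm, as the interface text tells. Its arguments: {"type":"object","properties":{"increments":{"type":"array"},"newtons":{"type":"number"}},"required":["increments"]}

```bash
ls; mkdir -p pics
python3 - <<'E'
from cell import robot, viewer
import cv2
print(robot.observe())
for n in ["scene","top"]:
    p=viewer.camera_params(n); print(n,p)
    cv2.imwrite(f"pics/{n}0.png",viewer.read_camera(n)[:,:,::-1])
E
```

```text
pics
{'time': 0.0, 'qpos': array([-1.36100783e+00,  3.42726595e-01,  1.52500768e+00, -1.41792335e-05,
        1.27539225e+00, -1.45991820e-01]), 'qvel': array([-0.00037714, -0.00088315,  0.00140816,  0.00122431,  0.000334  ,
       -0.00133736]), 'joint_efforts': array([-2.71181350e-03, -4.31251431e+01, -2.44221997e+01,  7.15353596e-02,
        5.60469856e-02, -1.21575290e-04]), 'tool_pos': array([ 0.18280523, -0.49171692,  0.22604621]), 'tool_rot': array([-3.14007313e+00, -2.09723313e-04,  3.55784291e-01]), 'contact_force': array([-0.33508116,  0.87948127, -0.29424012]), 'torque': array([0.05326131, 0.02467463, 0.02637629]), 'grip_force': 0.0, 'opening': 0.09188528709389257}
scene {'K': array([[514.26473111,   0.        , 321.46825028],
       [  0.        , 514.26473111, 207.84316978],
       [  0.        ,   0.        ,   1.        ]]), 'k1': -0.03741555769524152, 'T': array([[ 0.3619047 ,  0.49961773, -0.78702422,  1.33451991],
       [ 0.93209013, -0.18011233,  0.31427303, -0.26251565],
       [ 0.01526361, -0.84731439, -0.53087225,  0.6483547 ],
       [ 0.        ,  0.        ,  0.        ,  1.        ]])}
top {'K': array([[511.25794182,   0.        , 319.58483394],
       [  0.        , 511.25794182, 203.6707965 ],
       [  0.        ,   0.        ,   1.        ]]), 'k1': -0.059333326015268806, 'T': array([[ 0.02573072, -0.99460556,  0.10048735,  0.39363004],
       [-0.99964672, -0.02493004,  0.00921582,  0.03204864],
       [-0.00666095, -0.10068898, -0.99489565,  1.19317912],
       [ 0.        ,  0.        ,  0.        ,  1.        ]])}
```

View pics/scene0.png

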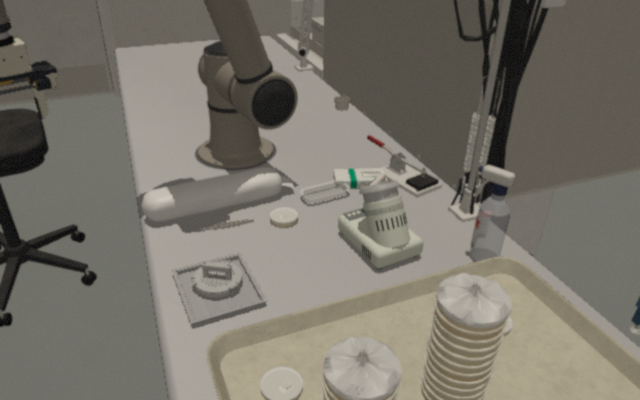

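View pics/top0.png

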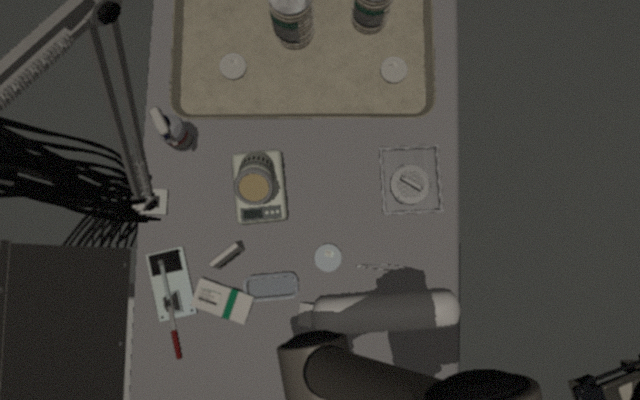

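The scene view shows the sampler at about (380,225) and the tray with the cover at (217,280). In the top view the head, with its orange agar, is at (256,187). The cover is at (409,184), with its bar slanting down to the right.

```bash
cat > h.py <<'E'
from cell import robot, viewer
import numpy as np, cv2
from scipy.spatial.transform import Rotation as Ro
def ray(P,uv):
    D=P['T'];K=P['K'];x=(np.array(uv,float)-K[:2,2])/[K[0,0],K[1,1]]
    s=x.copy()
    for _ in range(20): s=x/(1+P['k1']*(s@s))
    return D[:3,3],D[:3,:3]@np.r_[s,1]
def onz(P,uv,z):
    o,d=ray(P,uv); return o+d*(z-o[2])/d[2]
def proj(P,X):
    c=P['T'][:3,:3].T@(np.array(X)-P['T'][:3,3]); s=c[:2]/c[2]; s=s*(1+P['k1']*(s@s))
    return s*P['K'][0,0]+P['K'][:2,2]
def tri(rs):
    A=np.zeros((3,3));b=np.zeros(3)
    for o,d in rs:
        d=d/np.linalg.norm(d);M=np.eye(3)-np.outer(d,d);A+=M;b+=M@o
    return np.linalg.solve(A,b)
def tool():
    s=robot.observe();return np.array(s['tool_pos']),Ro.from_euler('xyz',s['tool_rot']).as_matrix()
def rel(p,R):  # target pose -> cm, deg in tool axes
    t,R0=tool();return (R0.T@(p-t)*100).round(2),np.degrees(Ro.from_matrix(R0.T@R).as_rotvec()).round(2)
E
python3 - <<'E'
from h import *
P=viewer.camera_params('top')
im=viewer.read_camera('top')
hsv=cv2.cvtColor(im,cv2.COLOR_RGB2HSV)
m=cv2.inRange(hsv[160:220,220:300],(8,70,60),(28,255,255))
n,l,st,c=cv2.connectedComponentsWithStats(m);i=1+st[1:,4].argmax();uv=c[i]+[220,160]
print('agar',uv,st[i],onz(P,uv,.13))
print('bar approx',onz(P,(411,184),.05),onz(P,(400,177),.05),onz(P,(421,190),.05))
W=viewer.camera_params('wrist');t,R=tool()
print('cam in tool',(R.T@(W['T'][:3,3]-t)).round(4),(R.T@W['T'][:3,:3]).round(3),W['K'][0],W['k1'])
a=cv2.resize(im[145:225,220:300],None,fx=5,fy=5,interpolation=cv2.INTER_CUBIC)
b=cv2.resize(im[140:220,370:450],None,fx=5,fy=5,interpolation=cv2.INTER_CUBIC)
cv2.imwrite('pics/t1.png',np.hstack([a,b])[:,:,::-1])
E
```

```text
agar [253.2266881  186.96623794] [ 19  14  30  27 622] [0.53278783 0.18219696 0.13      ]
bar approx [ 0.55889719 -0.1625752   0.05      ] [ 0.57423346 -0.13754695  0.05      ] [ 0.54581582 -0.1852884   0.05      ]
cam in tool [ 0.0765 -0.0004 -0.1581] [[-0.001 -0.96  -0.279]
 [ 1.    -0.001 -0.   ]
 [ 0.    -0.279  0.96 ]] [298.17951402   0.         317.04698928] 0.009914496783021426
```

View pics/t1.png

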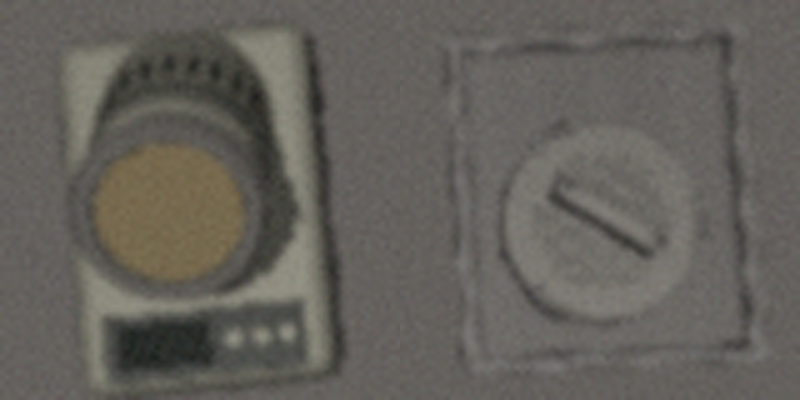

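```bash
cat >> h.py <<'E'
def down(yaw): return Ro.from_euler('xyz',[np.pi,0,yaw]).as_matrix()
E
python3 - <<'E'
from h import *
print(rel(np.array([.559,-.162,.18]),down(np.radians(59))))
E
```

```text
(array([ 46.75, -17.81,   4.65]), array([-6.000e-02, -3.000e-02, -3.861e+01]))
```

Request:
step_arm([
  {"delta_pos":[6,-2.25,0.6],"dr":[0,0,-8],"fingers":-1},
  {"delta_pos":[12,-4.5,1.2],"dr":[0,0,-16],"fingers":-1},
  {"delta_pos":[18,-6.8,1.8],"dr":[0,0,-24],"fingers":-1},
  {"delta_pos":[23.5,-8.9,2.4],"dr":[0,0,-32],"fingers":-1},
  {"delta_pos":[29,-11,2.9],"dr":[0,0,-38.6],"fingers":-1},
])

```text
time: 0.78
tool_pos: [0.4176, -0.2864, 0.1974]
tool_rot: [-3.141, 0.0, 1.033]
contact_force: [1.2, -0.3, 0.9]
opening: 0.0918
grip_force: 0.0
```

Run:
```python
from h import *
print(tool(),rel(np.array([.559,-.162,.18]),down(np.radians(59))))
```

```text
(array([ 0.41763747, -0.28639176,  0.19740498]), array([[ 5.11873339e-01,  8.59060925e-01, -1.08563678e-04],
       [ 8.59060930e-01, -5.11873342e-01,  5.73870338e-06],
       [-5.06409567e-05, -9.62003033e-05, -9.99999994e-01]])) (array([17.92,  5.78,  1.74]), array([-0.01,  0.  ,  0.21]))
```

Request:
step_arm([
  {"delta_pos":[5.5,1.8,0.5],"dr":[0,0,0],"fingers":-1},
  {"delta_pos":[11,3.6,1],"dr":[0,0,0],"fingers":-1},
  {"delta_pos":[15,4.9,1.5],"dr":[0,0,0],"fingers":-1},
  {"delta_pos":[17.9,5.8,1.7],"dr":[0,0,0],"fingers":-1},
  {"delta_pos":[17.9,5.8,1.7],"dr":[0,0,0],"fingers":-1},
])

```text
time: 1.4
tool_pos: [0.5592, -0.1628, 0.1799]
tool_rot: [-3.141, -0.0, 1.032]
contact_force: [-1.1, -0.9, -0.3]
opening: 0.092
grip_force: 0.0
```

Run:
```python
from h import *
P=viewer.camera_params('wrist');im=viewer.read_camera('wrist')
import pickle;pickle.dump((P,im),open('w1.pkl','wb'))
print(tool()[0],P['T'].round(4),proj(P,[.559,-.162,.05]))
cv2.imwrite('pics/w1.png',im[:,:,::-1])
```

```text
[ 0.55834686 -0.16383144  0.18009004] [[ 0.8583 -0.4926 -0.1439  0.5989]
 [-0.5132 -0.8244 -0.2387 -0.0974]
 [-0.0011  0.2787 -0.9604  0.338 ]
 [ 0.      0.      0.      1.    ]] [316.25253891 193.25869553]
```

View pics/w1.png

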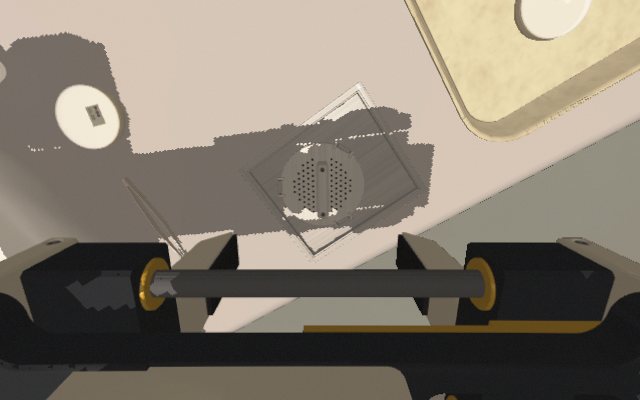

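The wrist view shows the cover at about (322,182), with the bar nearly vertical between rows 147 and 217. I'll measure it on an enlarged crop.

Run:
```python
from h import *
import pickle;P,im=pickle.load(open('w1.pkl','rb'))
c=cv2.resize(im[130:235,265:380],None,fx=5,fy=5,interpolation=cv2.INTER_CUBIC)
cv2.imwrite('pics/w1c.png',cv2.convertScaleAbs(c,alpha=1.6)[:,:,::-1])
```

```text
(no output)
```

View pics/w1c.png

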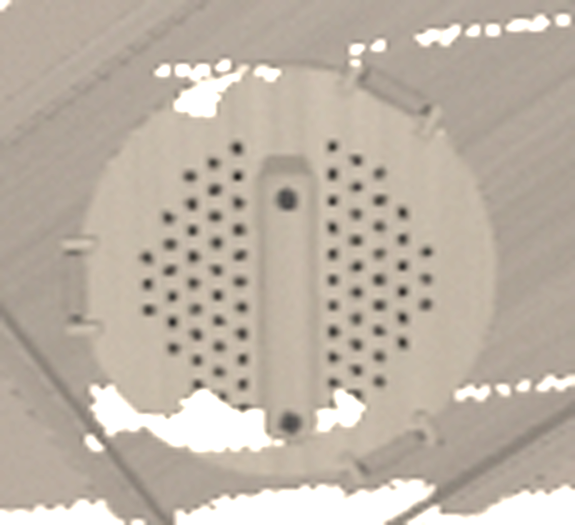

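Run:
```python
from h import *
import pickle;P,im=pickle.load(open('w1.pkl','rb'))
g=lambda x,y:(264.6+x/5,129.6+y/5)
a=onz(P,g(287,199),.0507);b=onz(P,g(290,422),.0507)
print(a,b,(a+b)/2,np.degrees(np.arctan2(*(a-b)[1::-1])),np.linalg.norm(a-b))
ws=[onz(P,g(*q),.0227) for q in [(85,271),(497,271),(291,65),(291,478)]]
print('disc',(ws[0]+ws[1])/2,(ws[2]+ws[3])/2, np.linalg.norm(ws[0]-ws[1]),np.linalg.norm(ws[2]-ws[3]))
# view pose for sampler: TCP behind, looking along lean
print(rel(np.array([.50,.16,.29]),down(np.pi/2)))
```

```text
[ 0.5762361  -0.14411404  0.0507    ] [ 0.55343765 -0.18384881  0.0507    ] [ 0.56483687 -0.16398142  0.0507    ] 60.15427147833049 0.04581071839863084
disc [ 0.56673528 -0.16267075  0.0227    ] [ 0.56576043 -0.16433986  0.0227    ] 0.08923010469202372 0.09179679553034893
(array([ 24.78, -21.65, -10.98]), array([-7.000e-02,  1.000e-02, -3.091e+01]))
```

```bash
cat >> h.py <<'E'
def Rt(yaw,tilt=np.pi/6):  # tool orientation facing the head; yaw = sampler yaw
    return Ro.from_euler('z',yaw).as_matrix()@np.array([[0,np.cos(tilt),np.sin(tilt)],[1,0,0],[0,np.sin(tilt),-np.cos(tilt)]])
def seatp(s,yaw,d,tilt=np.pi/6): return s-Rt(yaw,tilt)[:,2]*d
E
python3 - <<'E'
from h import *
print(rel(seatp(np.array([.533,.182,.138]),0,.15),Rt(0)))
E
```

```text
(array([ 24.51, -26.39,  -8.76]), array([-29.33,   8.1 , -30.19]))
```

Request:
step_arm([
  {"delta_pos":[3,-3,-3],"dr":[0,0,-7],"fingers":-1},
  {"delta_pos":[7,-7.5,-5],"dr":[-7,2,-14],"fingers":-1},
  {"delta_pos":[11,-11.5,-7],"dr":[-14,4,-18],"fingers":-1},
  {"delta_pos":[15,-16,-8],"dr":[-18,5,-22],"fingers":-1},
  {"delta_pos":[19,-20.5,-8.8],"dr":[-22,6.1,-26],"fingers":-1},
])

```text
time: 2.08
tool_pos: [0.4794, 0.1042, 0.2697]
tool_rot: [2.743, -0.015, 1.493]
contact_force: [0.8, 1.0, 0.4]
opening: 0.0917
grip_force: 0.0
```

Run:
```python
from h import *
print(rel(seatp(np.array([.533,.182,.138]),0,.15),Rt(0)))
```

```text
(array([ 7.58, -2.64, -0.79]), array([-7.12,  1.2 , -4.41]))
```

Request:
step_arm([
  {"delta_pos":[4,-1.3,-0.4],"dr":[-3.5,0.6,-2.2],"fingers":-1},
  {"delta_pos":[7.6,-2.6,-0.8],"dr":[-7.1,1.2,-4.4],"fingers":-1},
  {"delta_pos":[7.6,-2.6,-0.8],"dr":[-7.1,1.2,-4.4],"fingers":-1},
  {"delta_pos":[7.6,-2.6,-0.8],"dr":[-7.1,1.2,-4.4],"fingers":-1},
  {"delta_pos":[7.6,-2.6,-0.8],"dr":[-7.1,1.2,-4.4],"fingers":-1},
])

```text
time: 2.7
tool_pos: [0.4602, 0.1806, 0.2674]
tool_rot: [2.622, -0.0, 1.568]
contact_force: [0.2, 0.1, -0.1]
opening: 0.0917
grip_force: 0.0
```

Run:
```python
from h import *
P=viewer.camera_params('wrist');im=viewer.read_camera('wrist')
import pickle;pickle.dump((P,im),open('w2.pkl','wb'))
print(robot.observe()['qpos'],tool()[0],proj(P,[.533,.182,.138]))
cv2.imwrite('pics/w2.png',im[:,:,::-1])
```

```text
[ 0.32083915  0.01879189  1.93643225 -0.24573495  0.70461658  0.47230729] [0.46018737 0.18062114 0.26740288] [315.21443685 187.49706058]
```

View pics/w2.png

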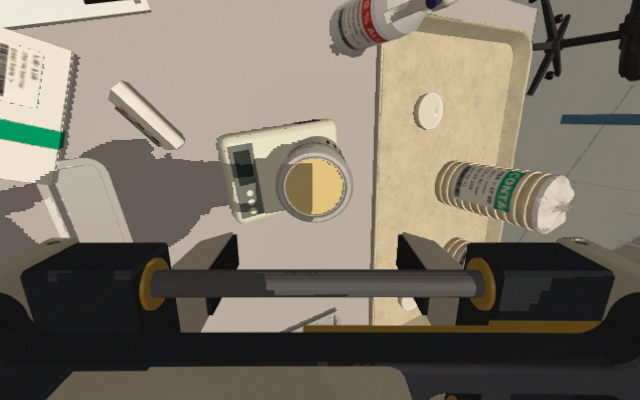

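The head is seen almost face-on at (316,186). The base's front edge runs from (218,137) to (237,222). Enlarging this part.

Run:
```python
from h import *
import pickle;P,im=pickle.load(open('w2.pkl','rb'))
hsv=cv2.cvtColor(im,cv2.COLOR_RGB2HSV)
m=cv2.inRange(hsv[140:230,270:365],(10,70,40),(30,255,255))
n,l,st,c=cv2.connectedComponentsWithStats(m);i=1+st[1:,4].argmax()
cn=max(cv2.findContours((l==i).astype(np.uint8),0,1)[0],key=cv2.contourArea)
e=cv2.fitEllipse(cv2.convexHull(cn));print(e[0][0]+270,e[0][1]+140,e[1:])
c=cv2.resize(im[110:235,205:365],None,fx=4.8,fy=4.8,interpolation=cv2.INTER_CUBIC)
cv2.imwrite('pics/w2c.png',c[:,:,::-1])
```

```text
314.2108154296875 186.00282287597656 ((56.054752349853516, 58.073307037353516), 96.82781982421875)
```

View pics/w2c.png

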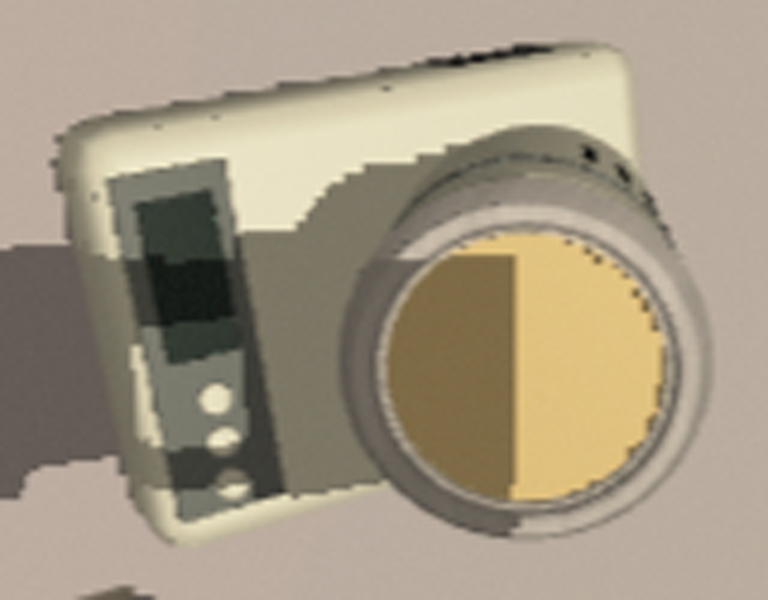

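Run:
```python
from h import *
import pickle;P,im=pickle.load(open('w2.pkl','rb'))
g=lambda x,y:(204.6+x/4.8,109.6+y/4.8)
q=[onz(P,g(*a),.045) for a in [(108,180),(182,521),(226,158),(285,490)]]
def an(a,b): d=a-b;return np.degrees(np.arctan2(d[1],d[0]))
print('yaw from y edges',an(q[0],q[1])-90,an(q[2],q[3])-90,'x edges',an(q[2],q[0]),an(q[3],q[1]),'back edge',[an(onz(P,g(600,45),z),onz(P,g(100,118),z)) for z in (.04,.045)])
q=np.array(q);print(q,np.linalg.norm(q[0]-q[1]))
yaw=np.radians(an(q[2],q[3])-90); n=-Rt(yaw)[:,2]
for dep,pts in ((0,[(529,367)]),(-.001,[(378,367),(680,367),(529,222),(529,512)]),(-.0085,[(341,355),(713,365),(527,540)])):
    s=onz(P,g(527,366),.138)
    W=[]
    for a in pts:
        o,d=ray(P,g(*a)); c=s+n*dep; W.append(o+d*((c-o)@n)/(d@n)-n*dep)
    W=np.array(W); print(dep,W.round(4),[np.linalg.norm(W[0]-W[1]) if len(W)>1 else 0])
```

```text
yaw from y edges 7.298403881315778 6.710270913955085 x edges 7.399951180220253 7.527594198189089 back edge [np.float64(6.219203315420451), np.float64(6.219203315420442)]
[[0.46693146 0.21933909 0.045     ]
 [0.47851732 0.12887726 0.045     ]
 [0.49683373 0.22322269 0.045     ]
 [0.50748357 0.13270493 0.045     ]] 0.0912007329898658
0 [[0.5324 0.1837 0.1382]] [0]
-0.001 [[0.5036 0.1835 0.1217]
 [0.5612 0.1833 0.1547]
 [0.5316 0.2154 0.1399]
 [0.5332 0.1489 0.1363]] [np.float64(0.06642554390800086)]
-0.0085 [[0.4957 0.184  0.1172]
 [0.5684 0.1815 0.1587]
 [0.533  0.1387 0.1355]] [np.float64(0.08373278340315818)]
```

Run:
```python
from h import *
print(rel(np.array([.565,-.164,.16]),down(np.radians(60.2))))
```

```text
(array([-34.44,   3.86,  14.56]), array([29.08, -7.71, 28.96]))
```

Request:
step_arm([
  {"delta_pos":[-5,0.5,0],"dr":[5,-1,5],"fingers":-1},
  {"delta_pos":[-10.5,1,2],"dr":[10,-3,10],"fingers":-1},
  {"delta_pos":[-16,1.6,4.5],"dr":[16,-4,16],"fingers":-1},
  {"delta_pos":[-21,2.2,7],"dr":[22,-6,22],"fingers":-1},
  {"delta_pos":[-26,2.8,9.8],"dr":[29.1,-7.7,29],"fingers":-1},
])

```text
time: 3.38
tool_pos: [0.533, -0.081, 0.196]
tool_rot: [-3.139, -0.0, 1.047]
contact_force: [1.5, 0.6, 1.0]
opening: 0.0917
grip_force: 0.0
```

Run:
```python
from h import *
print(rel(np.array([.565,-.164,.1]),down(np.radians(60.2))))
```

```text
(array([-5.59,  6.95,  9.58]), array([-0.15, -0.03, -0.22]))
```

Request:
step_arm([
  {"delta_pos":[-2.5,3,3],"dr":[0,0,0],"fingers":-1},
  {"delta_pos":[-4.5,5.6,6],"dr":[0,0,-0.2],"fingers":-1},
  {"delta_pos":[-5.6,6.95,9],"dr":[-0.1,0,-0.2],"fingers":-1},
  {"delta_pos":[-5.6,6.95,9.6],"dr":[-0.1,0,-0.2],"fingers":-1},
  {"delta_pos":[-5.6,6.95,9.6],"dr":[-0.1,0,-0.2],"fingers":-1},
])

```text
time: 4.0
tool_pos: [0.5648, -0.1611, 0.1001]
tool_rot: [3.141, -0.001, 1.055]
contact_force: [0.1, 0.2, 0.3]
opening: 0.0921
grip_force: 0.0
```

Run:
```python
from h import *
P=viewer.camera_params('wrist');im=viewer.read_camera('wrist')
print(rel(np.array([.565,-.164,.0257]),down(np.radians(60.2))),proj(P,[.565,-.164,.0507]))
c=cv2.resize(im[120:240,260:380],None,fx=5,fy=5,interpolation=cv2.INTER_CUBIC)
import pickle;pickle.dump((P,im),open('w3.pkl','wb'))
cv2.imwrite('pics/w3.png',cv2.convertScaleAbs(c,alpha=1.4)[:,:,::-1])
```

```text
(array([-0.28,  0.12,  7.52]), array([ 0.12, -0.04,  0.31])) [318.68642348 224.78225473]
```

View pics/w3.png

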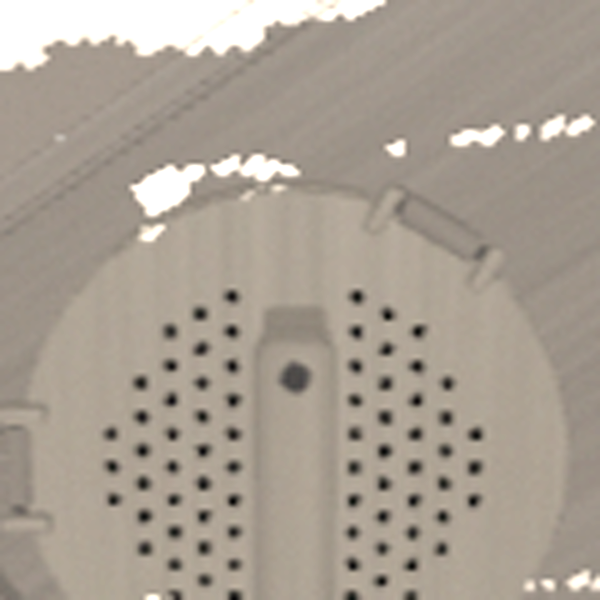

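Run:
```python
from h import *
import pickle;P,im=pickle.load(open('w3.pkl','rb'))
g=lambda x,y:(259.6+x/5,119.6+y/5)
a=onz(P,g(295,378),.0507); print(a, a[:2]-.023*np.array([np.cos(1.05),np.sin(1.05)]))
print(onz(P,g(293,466),.0227))
P,im=pickle.load(open('w1.pkl','rb'))
print(onz(P,(264.6+287/5,129.6+281/5),.0227))
```

```text
[ 0.57613223 -0.14417986  0.0507    ] [ 0.5646881  -0.16413059]
[ 0.56479029 -0.16387665  0.0227    ]
[ 0.56487025 -0.16414231  0.0227    ]
```

Request:
step_arm([
  {"delta_pos":[-0.28,0.12,2.5],"dr":[0.1,0,0.3],"fingers":-1},
  {"delta_pos":[-0.28,0.12,5],"dr":[0.1,0,0.3],"fingers":-1},
  {"delta_pos":[-0.28,0.12,7],"dr":[0.1,0,0.3],"fingers":-1},
  {"delta_pos":[-0.28,0.12,7.5],"dr":[0.1,0,0.3],"fingers":-1},
  {"delta_pos":[-0.28,0.12,7.5],"dr":[0.1,0,0.3],"fingers":-1},
])

```text
time: 4.68
tool_pos: [0.5654, -0.164, 0.0261]
tool_rot: [3.141, -0.001, 1.052]
contact_force: [0.8, 0.1, -0.7]
opening: 0.0919
grip_force: 0.0
```

Run:
```python
from h import *
print(tool(),rel(np.array([.5648,-.164,.0257]),down(np.radians(60.2))))
```

```text
(array([ 0.56537898, -0.16395238,  0.026079  ]), array([[ 4.96256611e-01,  8.68175140e-01,  1.14116921e-03],
       [ 8.68175711e-01, -4.96256925e-01, -9.74407114e-06],
       [ 5.57853561e-04,  9.95570946e-04, -9.99999349e-01]])) (array([-0.03, -0.05,  0.04]), array([ 0.06, -0.03,  0.05]))
```

Request:
step_arm([
  {"delta_pos":[-0.03,-0.05,0],"dr":[0,0,0],"fingers":1},
  {"delta_pos":[-0.03,-0.05,0],"dr":[0,0,0],"fingers":1},
  {"delta_pos":[-0.03,-0.05,0],"dr":[0,0,0],"fingers":1},
  {"delta_pos":[-0.03,-0.05,0],"dr":[0,0,0],"fingers":1},
  {"delta_pos":[-0.03,-0.05,0],"dr":[0,0,0],"fingers":1},
], newtons=50)

```text
time: 5.3
tool_pos: [0.5642, -0.1642, 0.0249]
tool_rot: [-3.141, -0.0, 1.051]
contact_force: [0.7, -0.7, 0.1]
opening: 0.0461
grip_force: 0.0
```

Request:
step_arm([
  {"delta_pos":[0,0,0],"dr":[0,0,0],"fingers":1},
  {"delta_pos":[0,0,0],"dr":[0,0,0],"fingers":1},
  {"delta_pos":[0,0,0],"dr":[0,0,0],"fingers":1},
  {"delta_pos":[0,0,0],"dr":[0,0,0],"fingers":1},
  {"delta_pos":[0,0,0],"dr":[0,0,0],"fingers":1},
], newtons=50)

```text
time: 5.92
tool_pos: [0.5641, -0.1641, 0.0249]
tool_rot: [-3.141, -0.0, 1.051]
contact_force: [-0.1, 1.1, 0.5]
opening: 0.0116
grip_force: 50.0
```

Request:
step_arm([
  {"delta_pos":[0,0,-3],"dr":[0,0,0],"fingers":1},
  {"delta_pos":[0,0,-7],"dr":[0,0,0],"fingers":1},
  {"delta_pos":[0,0,-12],"dr":[0,0,0],"fingers":1},
  {"delta_pos":[0,0,-17],"dr":[0,0,0],"fingers":1},
  {"delta_pos":[0,0,-21],"dr":[0,0,0],"fingers":1},
])

```text
time: 6.55
tool_pos: [0.5641, -0.1642, 0.2366]
tool_rot: [-3.142, -0.0, 1.051]
contact_force: [-0.1, -0.3, -3.3]
opening: 0.0116
grip_force: 50.0
```

Run:
```python
from h import *
y=np.radians(6.9);s=np.array([.5322,.182,.138])
print(rel(seatp(s,y,.076),Rt(y)))
P=viewer.camera_params('wrist');im=viewer.read_camera('wrist')
import pickle;pickle.dump((P,im),open('w4.pkl','wb'))
cv2.imwrite('pics/w4.png',cv2.resize(im[130:290,220:420],None,fx=3.6,fy=3.6,interpolation=cv2.INTER_CUBIC)[:,:,::-1])
```

```text
(array([ 26.19, -23.02,   3.29]), array([-28.95,   9.58, -35.84]))
```

View pics/w4.png

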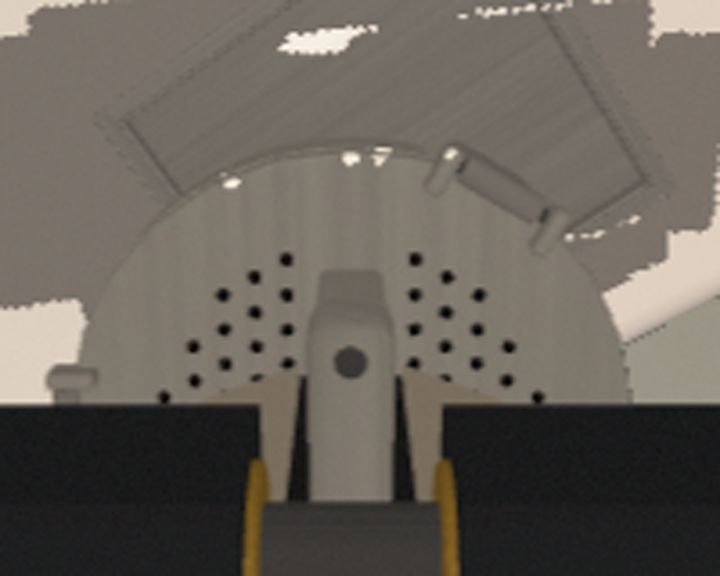

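Run:
```python
from h import *
import pickle
P3,_=pickle.load(open('w3.pkl','rb'));P4,_=pickle.load(open('w4.pkl','rb'))
c0=np.array([.5648,-.164,.0187]);Rc=Ro.from_euler('z',np.radians(60.3)).as_matrix()
t,R=tool()
def intool(o,d,h): # ray to tool frame, plane at cover height h
    o=R.T@(o-t);d=R.T@d;z=.0062-h;return o+d*(z-o[2])/d[2]
g3=lambda x,y:(259.6+x/5,119.6+y/5);g4=lambda x,y:(219.6+x/3.6,129.6+y/3.6)
for a,b,h in [((295,378),(350,362),.032),((232,296),(287,260),.004),((357,296),(416,260),.004),((110,434),(164,397),.004),((475,434),(538,397),.004),((293,184),(347,145),.004)]:
    w=onz(P3,g3(*a),.0187+h);cc=Rc.T@(w-c0)
    print(cc.round(4),intool(*ray(P4,g4(*b)),h).round(4))
```

```text
[ 0.0228 -0.      0.032 ] [ 0.0255 -0.0015 -0.0258]
[0.0289 0.01   0.004 ] [ 0.0306 -0.0113  0.0022]
[ 0.029  -0.0101  0.004 ] [0.0307 0.0081 0.0022]
[0.0056 0.0304 0.004 ] [ 0.0083 -0.0309  0.0022]
[ 0.0057 -0.03    0.004 ] [0.0085 0.0274 0.0022]
[0.0469 0.0002 0.004 ] [ 0.0481 -0.0022  0.0022]
```

Run:
```python
from h import *
import pickle
P3,_=pickle.load(open('w3.pkl','rb'));P4o,_=pickle.load(open('w4.pkl','rb'))
t,R=tool();print(t,(R.T@(P4o['T'][:3,3]-t)).round(4))
P4=viewer.camera_params('wrist');print((R.T@(P4['T'][:3,3]-t)).round(4))
im=viewer.read_camera('wrist');pickle.dump((P4,im),open('w4.pkl','wb'))
def blobs(im,box):
    x0,y0,x1,y1=box
    g=cv2.resize(cv2.cvtColor(im,cv2.COLOR_RGB2GRAY)[y0:y1,x0:x1],None,fx=4,fy=4,interpolation=cv2.INTER_CUBIC)
    m=((cv2.GaussianBlur(g,(0,0),16).astype(int)-g)>12).astype(np.uint8)
    n,l,st,c=cv2.connectedComponentsWithStats(m)
    return [( (c[i]+.5)/4-.5+[x0,y0]).round(2).tolist() for i in range(1,n) if 30<st[i,4]<300 and max(st[i,2:4])<20]
for b in blobs(im,(250,190,385,244)): print(b,end=' ')
print()
_,im3=pickle.load(open('w3.pkl','rb'))
for b in blobs(im3,(270,165,365,222)): print(b,end=' ')
```

```text
[ 0.56608005 -0.16501902  0.2422224 ] [ 0.0763 -0.0003 -0.1524]
[ 0.0765  0.0004 -0.1581]
[365.49, 190.31] [299.11, 201.61] [335.0, 201.57] [290.18, 206.53] [343.84, 206.51] [299.18, 211.53] [352.67, 211.55] [334.84, 211.47] [281.83, 221.04] [299.24, 221.18] [334.79, 220.98] [352.18, 221.07] [273.18, 225.79] [290.81, 225.85] [343.21, 225.81] [360.9, 225.82] [282.17, 230.65] [299.55, 230.4] [334.58, 230.47] [351.98, 230.51] [273.69, 235.27] [290.88, 234.49] [343.4, 234.52] [360.3, 235.19] 
[355.62, 170.15] [305.87, 178.82] [330.91, 178.87] [299.54, 182.26] [337.12, 182.32] [293.51, 185.85] [305.85, 185.82] [343.34, 185.77] [330.8, 185.92] [299.75, 189.32] [336.82, 189.4] [293.59, 192.59] [305.94, 192.76] [330.62, 192.76] [342.99, 192.83] [287.62, 196.11] [299.91, 196.15] [336.61, 196.24] [349.1, 196.18] [293.71, 199.49] [306.24, 199.52] [330.53, 199.61] [342.81, 199.54] [287.84, 202.95] [299.94, 202.85] [336.56, 203.05] [348.72, 203.09] [281.65, 206.29] [293.99, 206.3] [306.18, 206.31] [330.51, 206.3] [342.63, 206.35] [354.67, 206.36] [288.05, 209.56] [300.23, 209.56] [336.44, 209.73] [348.58, 209.67] [281.9, 212.85] [294.04, 212.93] [306.27, 212.89] [330.42, 213.01] [342.55, 213.01] [354.54, 213.06] [288.22, 216.19] [300.25, 216.21] [336.32, 216.3] [348.38, 216.28] [282.29, 219.41] [294.38, 219.5] [306.38, 219.55] [330.35, 219.57] [342.42, 219.6] [354.4, 219.66]
```

Run:
```python
from h import *
import pickle
P3,_=pickle.load(open('w3.pkl','rb'));P4,_=pickle.load(open('w4.pkl','rb'))
c0=np.array([.5648,-.164,.0187]);Rc=Ro.from_euler('z',np.radians(60.3)).as_matrix()
Tc=np.array([[-.001,-.96,-.279],[1,-.001,0],[0,-.279,.96]]);tc=np.array([.0765,0,-.1581])
def it(uv,h):
    _,d=ray(P4,uv);d=Tc@(P4['T'][:3,:3].T@d);z=.0062-h;return tc+d*(z-tc[2])/d[2]
for a,b in [((305.87,178.82),(299.11,201.61)),((330.91,178.87),(335.0,201.57)),((287.62,196.11),(273.18,225.79)),((349.1,196.18),(360.9,225.82))]:
    print((Rc.T@(onz(P3,a,.0227)-c0)).round(4),it(b,.004).round(4))
y=np.radians(6.9);s=np.array([.5322,.182,.138])
print(rel(seatp(s,y,.076),Rt(y)))
```

```text
[0.0289 0.0101 0.004 ] [ 0.0294 -0.0101  0.0022]
[ 0.0289 -0.0101  0.004 ] [0.0294 0.0101 0.0022]
[0.0144 0.0252 0.004 ] [ 0.0149 -0.0252  0.0022]
[ 0.0145 -0.0252  0.004 ] [0.0148 0.0252 0.0022]
(array([ 26.16, -23.25,   3.42]), array([-28.48,   9.67, -35.8 ]))
```

Request:
step_arm([
  {"delta_pos":[4,-4,-0.5],"dr":[-6,2,-7],"fingers":1},
  {"delta_pos":[8,-8,-0.5],"dr":[-12,4,-14],"fingers":1},
  {"delta_pos":[12,-12,-0.5],"dr":[-18,6,-21],"fingers":1},
  {"delta_pos":[16,-15.5,0],"dr":[-23,8,-28],"fingers":1},
  {"delta_pos":[20,-18.8,1],"dr":[-28.5,9.7,-35.8],"fingers":1},
])

```text
time: 7.28
tool_pos: [0.4986, 0.1042, 0.2236]
tool_rot: [2.624, -0.004, 1.695]
contact_force: [0.5, 0.6, -3.2]
opening: 0.0116
grip_force: 50.0
```

Run:
```python
from h import *
y=np.radians(6.9);s=np.array([.5322,.182,.138])
print(rel(seatp(s,y,.076),Rt(y)))
```

```text
(array([ 7.31, -0.56,  1.99]), array([-0.36, -0.31,  0.09]))
```

Request:
step_arm([
  {"delta_pos":[3.5,-0.5,0.5],"dr":[-0.3,-0.3,0],"fingers":1},
  {"delta_pos":[6,-0.55,1.2],"dr":[-0.3,-0.3,0],"fingers":1},
  {"delta_pos":[7.3,-0.55,2],"dr":[-0.3,-0.3,0],"fingers":1},
  {"delta_pos":[7.3,-0.55,2],"dr":[-0.3,-0.3,0],"fingers":1},
  {"delta_pos":[7.3,-0.55,2],"dr":[-0.3,-0.3,0],"fingers":1},
])

```text
time: 7.9
tool_pos: [0.496, 0.1754, 0.2043]
tool_rot: [2.622, 0.0, 1.689]
contact_force: [-0.4, 0.1, -3.1]
opening: 0.0113
grip_force: 50.0
```

Run:
```python
from h import *
y=np.radians(6.9);s=np.array([.5322,.182,.138])
viewer.read_camera('wrist')
print(rel(seatp(s,y,.0262),Rt(y)))
P=viewer.camera_params('scene');im=viewer.read_camera('scene')
cv2.imwrite('pics/s2.png',cv2.resize(im[140:290,300:480],None,fx=4,fy=4,interpolation=cv2.INTER_CUBIC)[:,:,::-1])
```

```text
(array([ 0.25, -0.17,  4.98]), array([-0.19,  0.09, -0.15]))
```

View pics/s2.png

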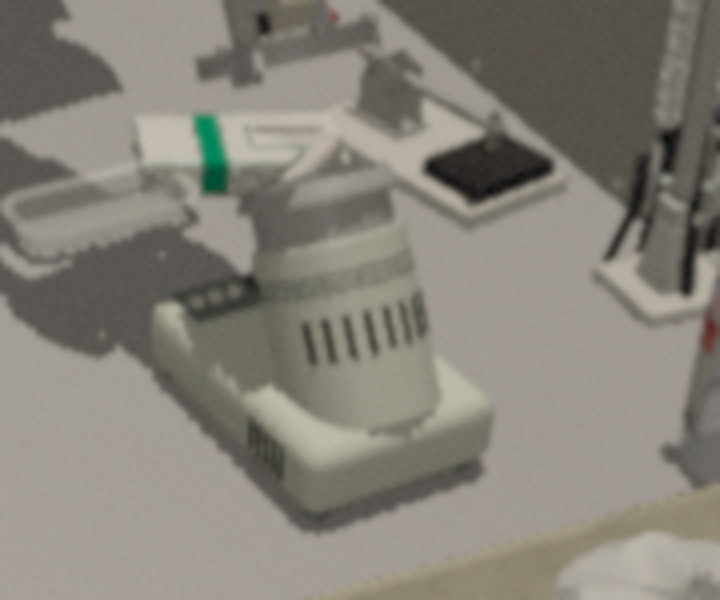

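The crop shows the sampler from behind, with its head at about (325,200). The gripper doesn't appear in it, so I'll check that by projecting the TCP and differencing against the first scene image. That was my last picture, so from here I work from numbers only.

Run:
```python
from h import *
P=viewer.camera_params('scene');im=viewer.read_camera('scene').astype(int)
a=cv2.imread('pics/scene0.png')[:,:,::-1].astype(int)
t,R=tool();print(t,robot.observe()['time'])
print('T',P['T'][:3,3]);print('tcp',proj(P,t),'seat',proj(P,[.5322,.182,.138]),'grip',proj(P,t-R[:,2]*.15))
d=np.abs(cv2.blur(np.float32(im),(5,5))-cv2.blur(np.float32(a),(5,5))).max(2)>20
ys,xs=np.where(d);print(d.sum(),xs.min(),xs.max(),ys.min(),ys.max())
n,l,st,c=cv2.connectedComponentsWithStats(d.astype(np.uint8));print([s for s in st[1:].tolist() if s[4]>150])
P=viewer.camera_params('top');im=viewer.read_camera('top').astype(int);a=cv2.imread('pics/top0.png')[:,:,::-1].astype(int)
d=np.abs(cv2.blur(np.float32(im),(5,5))-cv2.blur(np.float32(a),(5,5))).max(2)>20
n,l,st,c=cv2.connectedComponentsWithStats(d.astype(np.uint8));print([s for s in st[1:].tolist() if s[4]>150]);print(proj(P,t))
for n in('scene','top'):
    im=viewer.read_camera(n);a=cv2.imread(f'pics/{n}0.png')[:,:,::-1];print(n,np.abs(im.astype(int)-a).mean())
W=viewer.read_camera('wrist');import pickle;_,w4=pickle.load(open('w4.pkl','rb'));print('wrist diff',np.abs(W.astype(int)-w4).mean())
```

```text
[0.49669308 0.17519981 0.20528347] 8.05
T [ 1.33451991 -0.26251565  0.6483547 ]
tcp [370.26052253 147.10518959] seat [378.76946248 183.92885382] grip [354.18630934  73.07372695]
23587 0 402 0 301
[[0, 0, 14, 48, 437], [204, 0, 68, 85, 2347], [253, 0, 73, 131, 5207], [343, 16, 18, 24, 176], [330, 40, 40, 19, 376], [190, 55, 22, 49, 716], [334, 55, 38, 14, 248], [0, 60, 58, 35, 1111], [324, 71, 76, 92, 2484], [367, 88, 36, 31, 647], [34, 98, 12, 21, 159], [259, 129, 107, 110, 4558], [199, 149, 23, 23, 307], [154, 162, 122, 43, 2183], [178, 211, 53, 23, 649], [203, 267, 30, 14, 341], [191, 280, 53, 22, 507]]
[[178, 171, 138, 229, 18315], [373, 266, 55, 26, 1086], [285, 293, 256, 107, 14345], [295, 348, 19, 24, 177], [569, 356, 71, 44, 1807], [620, 384, 12, 16, 155]]
[250.84120873 200.27869329]
scene 6.927717447916667
top 12.255177083333333
wrist diff 29.9590390625
```

```bash
cat >> h.py <<'E'
Y=np.radians(6.9);S=np.array([.5322,.182,.138])
def avg(d,n=5):
    r=[];f=[]
    for _ in range(n):
        viewer.read_camera('top');a=rel(seatp(S,Y,d)-Rt(Y)[:,0]*.0004,Rt(Y));r.append(np.r_[a]);f.append(tool()[1].T@np.array(robot.observe()['contact_force']))
    print(np.mean(r,0).round(2),np.std(r,0).round(2),'F tool',np.mean(f,0).round(1),robot.observe()['time'])
E
python3 -c "
from h import *
avg(.0262)"
```

```text
[ 0.16 -0.25  5.02 -0.1   0.07 -0.15] [0.01 0.   0.   0.   0.01 0.01] F tool [ 0.1 -1.4  2.7] 8.5
```

Request:
step_arm([
  {"delta_pos":[0.16,-0.25,1.5],"dr":[-0.1,0.1,-0.1],"fingers":1},
  {"delta_pos":[0.16,-0.25,3],"dr":[-0.1,0.1,-0.1],"fingers":1},
  {"delta_pos":[0.16,-0.25,4.3],"dr":[-0.1,0.1,-0.1],"fingers":1},
  {"delta_pos":[0.16,-0.25,5],"dr":[-0.1,0.1,-0.1],"fingers":1},
  {"delta_pos":[0.16,-0.25,5],"dr":[-0.1,0.1,-0.1],"fingers":1},
])

```text
time: 9.12
tool_pos: [0.5192, 0.1801, 0.1601]
tool_rot: [2.619, -0.001, 1.691]
contact_force: [-0.5, 0.6, -2.5]
opening: 0.0113
grip_force: 50.0
```

```bash
python3 -c "
from h import *
avg(.0062)"
```

```text
[-0.02 -0.02  2.03  0.01 -0.04 -0.03] [0.   0.01 0.02 0.03 0.   0.  ] F tool [-0.6 -1.6  2.4] 9.375
```

Request:
step_arm([
  {"delta_pos":[0,0,0.4],"dr":[0,0,0],"fingers":1},
  {"delta_pos":[0,0,0.7],"dr":[0,0,0],"fingers":1},
  {"delta_pos":[0,0,0.9],"dr":[0,0,0],"fingers":1},
  {"delta_pos":[0,0,1.1],"dr":[0,0,0],"fingers":1},
  {"delta_pos":[0,0,1.1],"dr":[0,0,0],"fingers":1},
])

```text
time: 10.0
tool_pos: [0.5244, 0.1808, 0.1513]
tool_rot: [2.618, -0.001, 1.691]
contact_force: [-5.0, -0.1, 1.1]
opening: 0.0115
grip_force: 50.0
```

```bash
python3 -c "
from h import *
avg(.0062)"
```

```text
[-0.02  0.02  0.92 -0.02 -0.04 -0.02] [0. 0. 0. 0. 0. 0.] F tool [ 0.  -3.3 -4.6] 10.25
```

Request:
step_arm([
  {"delta_pos":[0,-0.05,0],"dr":[0,0,0],"fingers":1},
  {"delta_pos":[0,-0.05,0.1],"dr":[0,0,0],"fingers":1},
  {"delta_pos":[0,-0.05,0.25],"dr":[0,0,0],"fingers":1},
  {"delta_pos":[0,-0.05,0.4],"dr":[0,0,0],"fingers":1},
  {"delta_pos":[0,-0.05,0.4],"dr":[0,0,0],"fingers":1},
])

```text
time: 10.88
tool_pos: [0.5261, 0.1809, 0.1466]
tool_rot: [2.619, -0.001, 1.691]
contact_force: [1.5, -0.0, -8.2]
opening: 0.012
grip_force: 50.0
```

```bash
python3 -c "
from h import *
avg(.0062)"
```

```text
[-0.01  0.11  0.44 -0.09 -0.03 -0.04] [0.   0.   0.01 0.   0.   0.  ] F tool [-0.3 -2.4 10.5] 11.125
```

Request:
step_arm([
  {"delta_pos":[0,0,0.1],"dr":[0,0,0],"fingers":1},
  {"delta_pos":[0,0,0.2],"dr":[0,0,0],"fingers":1},
  {"delta_pos":[0,0,0.3],"dr":[0,0,0],"fingers":1},
  {"delta_pos":[0,0,0.3],"dr":[0,0,0],"fingers":1},
  {"delta_pos":[0,0,0.3],"dr":[0,0,0],"fingers":1},
])

```text
time: 11.75
tool_pos: [0.5279, 0.1813, 0.1451]
tool_rot: [2.617, -0.001, 1.691]
contact_force: [1.9, -0.4, -7.1]
opening: 0.0114
grip_force: 50.0
```

```bash
python3 -c "
from h import *
avg(.0062)"
```

```text
[-0.02  0.02  0.22  0.03 -0.04 -0.03] [0. 0. 0. 0. 0. 0.] F tool [ 0.1 -1.4  6.9] 12.0
```

Request:
step_arm([
  {"delta_pos":[0,0,0.1],"dr":[0,0,0],"fingers":1},
  {"delta_pos":[0,0,0.2],"dr":[0,0,0],"fingers":1},
  {"delta_pos":[0,0,0.3],"dr":[0,0,0],"fingers":1},
  {"delta_pos":[0,0,0.3],"dr":[0,0,0],"fingers":1},
  {"delta_pos":[0,0,0.3],"dr":[0,0,0],"fingers":1},
])

```text
time: 12.62
tool_pos: [0.5285, 0.1813, 0.1441]
tool_rot: [2.617, -0.001, 1.691]
contact_force: [-16.1, -4.4, 17.1]
opening: 0.0116
grip_force: 50.0
```

```bash
python3 -c "
from h import *
avg(.0062)"
```

```text
[-0.02  0.02  0.1   0.08 -0.04 -0.01] [0. 0. 0. 0. 0. 0.] F tool [ -1.9  -5.1 -22.4] 12.875
```

Request:
step_arm([
  {"delta_pos":[0,0,-0.1],"dr":[0,0,0],"fingers":1},
  {"delta_pos":[0,0,-0.2],"dr":[0,0,0],"fingers":1},
  {"delta_pos":[0,0,-0.3],"dr":[0,0,0],"fingers":1},
  {"delta_pos":[0,0,-0.3],"dr":[0,0,0],"fingers":1},
  {"delta_pos":[0,0,-0.3],"dr":[0,0,0],"fingers":1},
])

```text
time: 13.5
tool_pos: [0.5277, 0.1812, 0.1447]
tool_rot: [2.618, -0.001, 1.691]
contact_force: [-0.0, 1.0, -4.8]
opening: 0.0111
grip_force: 50.0
```

```bash
python3 -c "
from h import *
avg(.0062)"
```

```text
[-0.01  0.06  0.19 -0.02 -0.04 -0.03] [0. 0. 0. 0. 0. 0.] F tool [-0.2 -1.   4.6] 13.75
```

Request:
step_arm([
  {"delta_pos":[0,0.03,0.1],"dr":[0,0,0],"fingers":1},
  {"delta_pos":[0,0.03,0.15],"dr":[0,0,0],"fingers":1},
  {"delta_pos":[0,0.03,0.2],"dr":[0,0,0],"fingers":1},
  {"delta_pos":[0,0.03,0.2],"dr":[0,0,0],"fingers":1},
  {"delta_pos":[0,0.03,0.2],"dr":[0,0,0],"fingers":1},
])

```text
time: 14.38
tool_pos: [0.5284, 0.1813, 0.1441]
tool_rot: [2.618, -0.001, 1.691]
contact_force: [-9.1, -2.0, 7.3]
opening: 0.0116
grip_force: 50.0
```

```bash
python3 -c "
from h import *
avg(.0062)"
```

```text
[-0.01  0.03  0.1   0.01 -0.03 -0.03] [0. 0. 0. 0. 0. 0.] F tool [ -0.9  -4.1 -10.9] 14.625
```

Request:
step_arm([
  {"delta_pos":[0,0,-0.1],"dr":[0,0,0],"fingers":0.2},
  {"delta_pos":[0,0,-0.1],"dr":[0,0,0],"fingers":0.2},
  {"delta_pos":[0,0,-0.1],"dr":[0,0,0],"fingers":0.2},
  {"delta_pos":[0,0,-0.1],"dr":[0,0,0],"fingers":0.2},
  {"delta_pos":[0,0,-0.1],"dr":[0,0,0],"fingers":0.2},
])

```text
time: 15.25
tool_pos: [0.5284, 0.1813, 0.1441]
tool_rot: [2.618, -0.001, 1.691]
contact_force: [0.4, 0.7, 0.1]
opening: 0.0365
grip_force: 0.0
```

Request:
step_arm([
  {"delta_pos":[0,0,-1],"dr":[0,0,0],"fingers":0.2},
  {"delta_pos":[0,0,-3],"dr":[0,0,0],"fingers":0.2},
  {"delta_pos":[0,0,-6],"dr":[0,0,0],"fingers":0.2},
  {"delta_pos":[0,0,-9],"dr":[0,0,0],"fingers":0.2},
  {"delta_pos":[0,0,-9],"dr":[0,0,0],"fingers":0.2},
])

```text
time: 15.88
tool_pos: [0.484, 0.1761, 0.2248]
tool_rot: [2.613, -0.001, 1.691]
contact_force: [-0.5, 0.1, 0.4]
opening: 0.0369
grip_force: 0.0
```

Run:
```python
from h import *
avg(.0062)
import pickle
P=viewer.camera_params('wrist');im=viewer.read_camera('wrist');pickle.dump((P,im),open('w5.pkl','wb'))
# compare features with predicted positions of a seated cover
g=cv2.resize(cv2.cvtColor(im,cv2.COLOR_RGB2GRAY),None,fx=4,fy=4,interpolation=cv2.INTER_CUBIC)
m=((cv2.GaussianBlur(g,(0,0),12).astype(int)-g)>12).astype(np.uint8)
n,l,st,c=cv2.connectedComponentsWithStats(m)
B=np.array([(c[i]+.5)/4-.5 for i in range(1,n) if 15<st[i,4]<300 and max(st[i,2:4])<22])
R=Rt(Y);ctr=S
for q,h in [((.0288,.0101),.004),((.0288,-.0101),.004),((.0144,.0252),.004),((.0144,-.0252),.004),((.0057,.0302),.004),((.0057,-.0302),.004),((-.0057,.0302),.004),((-.0057,-.0302),.004),((.0228,0),.032),((-.0228,0),.032)]:
    p=proj(P,ctr+R[:,0]*q[0]-R[:,1]*q[1]-R[:,2]*h);d=np.linalg.norm(B-p,axis=1);print(q,p.round(1),B[d.argmin()].round(1),d.min().round(1))
```

```text
[-0.01  0.05  9.09 -0.02 -0.04 -0.03] [0.01 0.07 0.07 0.09 0.01 0.  ] F tool [-0.3 -0.1  0.3] 16.125
(0.0288, 0.0101) [305.3 171.4] [305.9 171.7] 0.7
(0.0288, -0.0101) [329.1 171.4] [329.6 185.2] 13.8
(0.0144, 0.0252) [288.  187.9] [288.6 188.4] 0.8
(0.0144, -0.0252) [346.5 187.9] [347.2 188.3] 0.9
(0.0057, 0.0302) [282.6 197.6] [283.1 198. ] 0.7
(0.0057, -0.0302) [352.  197.6] [352.6 198.1] 0.9
(-0.0057, 0.0302) [283.  210.1] [283.5 210.7] 0.8
(-0.0057, -0.0302) [351.6 210. ] [352.3 210.9] 1.1
(0.0228, 0) [317.2 185.9] [306.1 185.1] 11.2
(-0.0228, 0) [317.2 241. ] [306.7 235.3] 11.9
```

```bash
python3 -c "
from cell import robot
print(robot.hand_in())"
```

```text
the job is handed in; nothing more can be done
None
```

The cover is pressed home on the sampler's head, the gripper is clear, and the job is handed in (result not shown): the last wrist image puts the cover within about 1 mm of the seat, and the force readings point to all three clips having snapped, though I couldn't see the clips themselves.

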